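# Fit the cylinder's end-position sensor in the T-slot

### The job

The cylinder's rod has been left where its end-position sensor has to switch. Take the loose proximity-sensor carrier (silver bracket, blue sensing face), slide its T-foot in at the open end of the plate's slot in which the other sensor already sits, and push it along until the sensing face looks squarely at the middle of the silver cam on the rod. Then clamp it by turning its blue wing clockwise a quarter turn, until it stops; do not shift the rod, and leave the other things on the bench where they are.

Things in the scene. Friction and masses are not known exactly. Their poses are not given: they have to be found in the camera images.
- prox: loose sensor carrier, 0.3 kg, standing on its foot; origin: middle of the foot's underside; y along the foot (slot direction), x the way the sensor looks. In mm: steel T-foot 61 (y) x 21 x 6, tips narrowing to 15; neck 61 x 9 with round ends; black base plate 86 (y) x 44, z 15 to 21; silver bracket at y -30, z 21 to 70; blue wing at y 26. Play in the slot 1.5 to each side, 4 up
- bracket_grip (a point): place to grip the carrier's silver bracket: on its middle line, 58 mm above the foot's underside and 12 mm below the bracket's top. The bracket is 20 mm thick along the carrier's y and 24 mm along its x; axes as the carrier's
- sensor_face (a point): middle of the blue sensing face, at (39, -30, 53) mm in the carrier's frame, axes as the carrier's. The sensor barrel, 16 mm thick, runs along x through the bracket from x = -30 to +39 mm
- clamp (a joint): turn of the blue wing, rad: 0 = wing along the slot, loose (starts at 0 to 0.2); grows clockwise seen from above to a stop at 1.57, wing across the slot, clamped. Drag 0.2 N m, up to 0.35 over the last tenth, where the foot bites on the slot's lips; stays where left. Turning draws the foot up (2.8 mm per rad), which uses up the free lift needed to enter the slot
- clamp_grip (a point): on the wing's vertical turning axis, 57 mm above the underside of the carrier's foot, 26 mm to +y of its middle. The wing is 9 mm thick and 28 mm long, and reaches from 19 mm below this point (under it an 8 mm stem, then a 22 mm boss 24 mm below the point) to 9 mm above. y lies along the wing's length and turns with it; z up
- plate: fixed aluminium plate 200 (x) x 350 (y) x 32 mm on the bench, origin in the middle of its underside. Four T-slots along y at x = -75, -25, 25, 75 mm: mouth 12 mm wide between lips 5 mm thick, below them 24 mm wide down to 17 mm under the top. Open at the +y end, black cap at -y. A cylinder lies on it along y at x = 35 mm, up to 70 mm above its top
- slot_mouth (a point): middle of the mouth of the right slot (x = -25 mm) at the plate's open end, level with the plate's top; axes as the plate's: the slot runs from here to -y. A carrier seated in the slot has its base plate on the plate's top and its origin 15 mm below this height
- cam_mid (a point): middle of the silver cam, a cup 32 mm in diameter, 26 mm long (y), on the end of the cylinder's rod; axes as the plate's; 60 mm to +x of the slot's middle line, 38 mm above the plate's top. It would slide along y under about 6 N
- rear_sensor: identical carrier already clamped in the same slot farther in (fixed), mirrored: origin under the middle of its foot, axes as the plate's, bracket at y = +30 mm, 55 to 90 mm farther in than the cam's middle, sensor looking to +x
- limit_switch: bystander: loose carrier of the same kind with a yellow switch and roller in place of the sensor, 97 mm high; origin under the middle of its foot, axes as the sensor carrier's
- screwdriver: bystander: screwdriver 200 mm long with a red handle
- spanner: bystander: spanner 180 mm long
- controller: bystander: grey controller 75 x 100 x 67 mm, origin under its middle
- tee_fitting: bystander: small blue and black tee fitting, 44 mm, 18 mm high
- stop_box: bystander: yellow box 60 x 60 x 45 mm with a red mushroom button, 69 mm high in all
Mind the look-alikes: they are no part of the job. Leave any purple look-alike of the prox alone.

How it is judged:
By the outcome, as a careful person would: the job done as asked, in the order asked, and still so for the second after the job is handed in, with the robot touching nothing.
It also fails if it takes over 64 s, if anything falls off the work surface, if the arm or the gripper's body presses on something with over 40 N, if the wrist force passes 120 N, or if a joint passes its speed limit or range.

### The arm

A 7-joint arm with a two-finger parallel gripper is mounted at the origin on the work surface. World frame = base frame: x ahead of the robot, y to its left, z up, the work surface at z = 0. Lengths are in m, angles in rad, forces in N, time in s.
With the tool pointing down it reaches from about 0.35 to 0.9 m from the base axis. Payload 19.9 kg.
Tool frame: the origin (TCP) lies between the finger pads; the fingertips stand 19 mm ahead of it and the grasp point (between the pads) is the TCP; z points along the fingers, y is the direction in which the jaws open and shut (so a half turn about z gives the same grasp; the last joint's range is limited). The gripper opens to 94 mm and grips with 3 to 60 N. Pads are 16 mm wide; open, the fingers measure 119 mm over their backs; the gripper's body (75 mm by 177 mm) begins 78 mm behind the grasp point.
Start: joints at [1.258, 0.417, -0.01, 1.614, 0.005, 1.111, -0.053], TCP at [0.167, -0.602, 0.224] pointing down, gripper open.
Joint ranges: [-2.81, 2.81], [-0.39, 2.02], [-1.27, 1.25], [0.06, 2.57], [-1.19, 4.33], [0.19, 2], [-2.82, 2.82]. Speed limits (rad/s): [1.89, 1.89, 2.39, 2.39, 3.01, 3.01, 3.01].

### API

Orientations are given as a 3x3 rotation matrix whose columns are the frame's x, y, z axes.
In Python, from rig import robot gives the robot as it stands. Calls block until the motion is done:
- robot.move_ptp(position, orientation): joint-space move of the TCP to a pose.
- robot.move_linear(position, velocity=0.15, frame=None, threshold=None): straight line of the TCP; frame=None keeps the orientation; velocity is the mean speed in m/s. With threshold (N) it stops when the force on the tool has changed by that much, and returns True; else False.
- robot.goto_joints(angles): joint-space move.
- robot.gripper_to(opening): finger opening in m; the grip force is fixed at half the most; returns when the fingers have stopped.
- robot.pause(seconds).
- robot.ik(position, orientation): joint angles nearest the present ones, or None.
- robot.get_state(): the state.
- robot.grab_frame(name): name is "scene" or "top" or "wrist"; returns the picture (480x640x3 uint8, red, green, blue); there is no depth.
- robot.camera_info(name): a dict with "fx", "fy", "cx", "cy" (pixels), "dist" ([k1, k2, p1, p2, k3] as OpenCV has them; the pictures are not rectified), "rvec" (rotation vector, rad) and "tvec" (3), from world to camera coordinates, as OpenCV has them. Camera axes: x right, y down, z forward; pixel columns grow to the right and rows downward; lengths in m; the calibration is good to about 2 mm. A picture is of the moment at which its call begins: read the wrist's pose just before it. camera_info takes no time and is no camera call; for the wrist camera it gives the pose at the moment of the call.
A pose or a line that the arm cannot do raises robot.PlanningError and nothing moves.
- robot.sign_off(): hands the job in, once; it reports no verdict.
The state is a dict: "time": time; "qpos": joint angles; "joint_vel": joint speeds; "effort": joint torques, N m; "ee_pos": TCP position; "tool_rot": TCP orientation; "force": force on the tool from outside, world axes, zero at the start; "moment": the same for the moment, N m; "opening": finger opening in m.
Only numpy, scipy, OpenCV 4.12 (cv2) and the standard library are available. Lean on these libraries where they do the work, as an engineer would, in place of code of your own. Each camera call takes 0.05 s, during which the arm holds its last target. There are 200 camera calls.

## Working session

There is one attempt and no reset: what is moved stays moved. The work goes in short steps, each a Python script; the robot and the scene stay as the last script left them, time stands still between calls to the robot, and variables do not carry over. Pictures are saved under pics/ and viewed, about 8 in all and at most 12, crops included, and the job is handed in when it is done.

```bash
ls; mkdir -p pics
python3 - <<'E'
from rig import robot
import cv2
for n in ("scene","top"):
    im=robot.grab_frame(n); cv2.imwrite(f"pics/{n}0.png",im[:,:,::-1])
    print(n,robot.camera_info(n))
print(robot.camera_info("wrist"))
print(robot.get_state())
E
```

```text
pics
scene {'fx': 619.6674967783651, 'fy': 619.6674967783651, 'cx': 326.119481191595, 'cy': 245.79812807215842, 'dist': array([-0.21451882,  0.        ,  0.        ,  0.        ,  0.        ]), 'rvec': array([ 2.15317319,  1.06641562, -0.45712133]), 'tvec': array([-0.29835882, -0.23667037,  1.67263643])}
top {'fx': 477.5148327780609, 'fy': 477.5148327780609, 'cx': 320.3678216294152, 'cy': 235.31750012089196, 'dist': array([-0.01217597,  0.        ,  0.        ,  0.        ,  0.        ]), 'rvec': array([ 2.13462776, -2.11858287,  0.23229973]), 'tvec': array([-0.04707326,  0.49210897,  1.0513239 ])}
{'fx': 400.9796332614406, 'fy': 400.9796332614406, 'cx': 320.83973763978844, 'cy': 243.2249823981106, 'dist': array([-0.07824236,  0.        ,  0.        ,  0.        ,  0.        ]), 'rvec': array([-2.32395646,  1.76701469,  0.2405409 ]), 'tvec': array([-0.62407428, -0.02778545,  0.39275222])}
{'time': 0.1, 'qpos': array([ 1.25851945,  0.41789284, -0.01028519,  1.61411951,  0.00469607,
        1.11067891, -0.05301779]), 'joint_vel': array([-0.00049216, -0.00126873,  0.00153937, -0.00029712,  0.00134292,
        0.00114781, -0.00029335]), 'effort': array([ 1.35807568e-03, -8.52584338e+01,  6.39989432e-01, -4.26694393e+01,
       -4.89336695e-02,  1.64018950e-02,  1.06557407e-04]), 'ee_pos': array([ 0.16707215, -0.60192734,  0.22389897]), 'tool_rot': array([[ 9.63570809e-01,  2.67453095e-01, -3.71664254e-04],
       [ 2.67453339e-01, -9.63570285e-01,  1.00882791e-03],
       [-8.83104828e-05, -1.07147997e-03, -9.99999422e-01]]), 'force': array([-0.95982845, -0.0910567 , -0.67256127]), 'moment': array([-0.05315509, -0.05277083, -0.01174936]), 'opening': 0.09398280820997805}
```

View pics/top0.png

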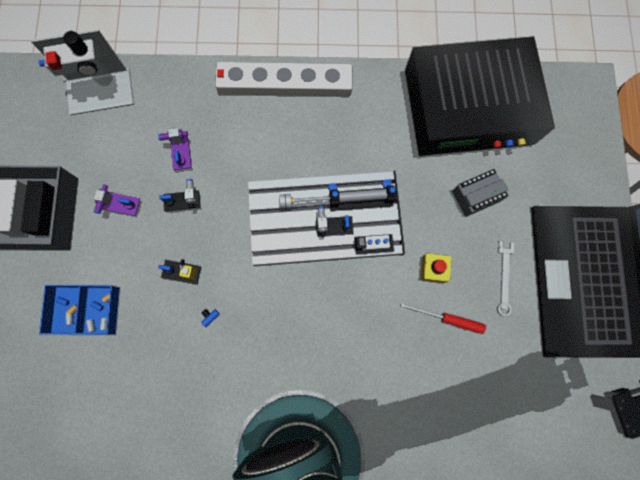

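View pics/scene0.png

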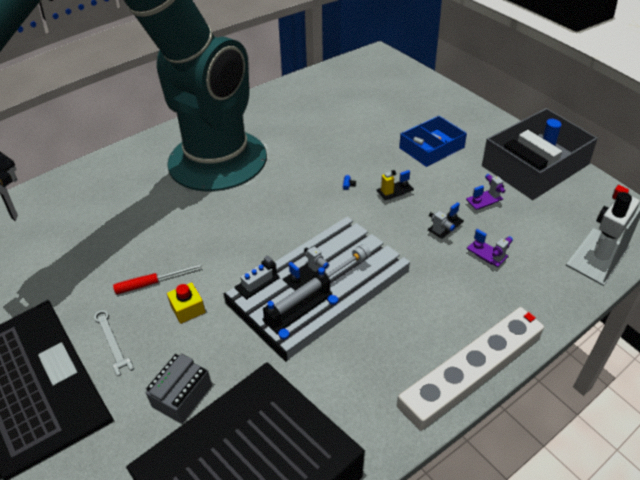

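Candidates for the prox (top view): black base with silver bracket at (182,197), which matches the description. Look-alikes are the purple carriers at (178,150) and (118,203), the limit switch (yellow) at (180,270), and the rear sensor already in the slot at (335,223). I choose (182,197). The plate's open end is on the left at (250,228), and the cam is at about (286,201).

```bash
cat > h.py <<'E'
from rig import robot
import cv2, numpy as np
def ray(info,uv):
    K=np.array([[info["fx"],0,info["cx"]],[0,info["fy"],info["cy"]],[0,0,1]])
    p=cv2.undistortPoints(np.array(uv,float).reshape(1,1,2),K,np.array(info["dist"])).ravel()
    R=cv2.Rodrigues(np.array(info["rvec"]))[0]; t=np.array(info["tvec"])
    d=R.T@np.r_[p,1]; return -R.T@t, d/np.linalg.norm(d)
def onz(info,uv,z):
    c,d=ray(info,uv); return c+d*(z-c[2])/d[2]
def tri(*obs):
    A=np.zeros((3,3));b=np.zeros(3)
    for info,uv in obs:
        c,d=ray(info,uv);P=np.eye(3)-np.outer(d,d);A+=P;b+=P@c
    x=np.linalg.solve(A,b)
    r=[np.linalg.norm(np.cross(x-ray(i,u)[0],ray(i,u)[1])) for i,u in obs]
    return x,max(r)*1000
def proj(info,X):
    K=np.array([[info["fx"],0,info["cx"]],[0,info["fy"],info["cy"]],[0,0,1]])
    return cv2.projectPoints(np.array(X,float).reshape(-1,1,3),np.array(info["rvec"]),np.array(info["tvec"]),K,np.array(info["dist"]))[0].reshape(-1,2)
def down(yaw):  # tool y (jaw) direction at world angle yaw, z down
    y=np.array([np.cos(yaw),np.sin(yaw),0]);z=np.array([0,0,-1.]);return np.c_[np.cross(y,z),y,z]
E
python3 - <<'E'
from h import *
np.set_printoptions(precision=4,suppress=True)
t=robot.camera_info("top")
for n,uv,z in [("brk",(190,190),.06),("wing",(171,197),.06),("base",(181,200),.02),("mouthL",(251,228),.032),("TL",(249,181),.032),("BL",(253,265),.032),("TR",(395,172),.032),("BR",(403,254),.032),("cam",(286,201),.07)]: print(n,onz(t,uv,z))
w=robot.camera_info("wrist");s=robot.get_state()
R=cv2.Rodrigues(w["rvec"])[0];c=-R.T@w["tvec"]
print("cam in tool",s["tool_rot"].T@(c-s["ee_pos"]),s["tool_rot"].T@R.T)
for yaw in (np.pi/2,-np.pi/2,0,np.pi):
  for p in ((.47,.25,.3),(.46,.1,.2),(.46,0,.2)):
    print(yaw,p,robot.ik(p,down(yaw)))
E
```

```text
brk [0.5943 0.2592 0.06  ]
wing [0.5771 0.3019 0.06  ]
base [0.5812 0.2897 0.02  ]
mouthL [0.5118 0.1189 0.032 ]
TL [0.6266 0.1276 0.032 ]
BL [0.4246 0.1113 0.032 ]
TR [ 0.6536 -0.2231  0.032 ]
BR [ 0.4533 -0.2367  0.032 ]
cam [0.5677 0.0362 0.07  ]
cam in tool [ 0.0771 -0.0001 -0.1611] [[-0.0004 -0.9642 -0.265 ]
 [ 1.     -0.0002 -0.0007]
 [ 0.0007 -0.265   0.9642]]
1.5707963267948966 (0.47, 0.25, 0.3) [ 0.4277  0.431  -1.2581  1.722   0.4248  1.3037  0.6508]
1.5707963267948966 (0.46, 0.1, 0.2) [ 0.6616  0.3385 -1.1003  1.9849  0.3532  1.0271  0.9677]
1.5707963267948966 (0.46, 0, 0.2) [ 0.8079  0.2696 -0.9917  2.0101  0.2684  0.9982  1.256 ]
-1.5707963267948966 (0.47, 0.25, 0.3) [-0.6945  0.1848  0.1701  1.7548 -0.0333  1.2047 -2.0861]
-1.5707963267948966 (0.46, 0.1, 0.2) [ 0.4978  0.266  -0.8849  1.9884  0.2448  0.9962 -2.0751]
-1.5707963267948966 (0.46, 0, 0.2) [ 0.5419  0.1999 -0.6736  2.0165  0.1504  0.9734 -1.7778]
0 (0.47, 0.25, 0.3) [ 0.43    0.4337 -1.2628  1.722   0.428   1.3051 -0.9229]
0 (0.46, 0.1, 0.2) [ 0.6169  0.3137 -1.0383  1.9858  0.3181  1.0159 -0.571 ]
0 (0.46, 0, 0.2) [ 0.6447  0.2203 -0.7927  2.0138  0.1885  0.9802 -0.2417]
3.141592653589793 (0.47, 0.25, 0.3) [ 0.3276  0.347  -1.0827  1.7241  0.3205  1.2648  2.3128]
3.141592653589793 (0.46, 0.1, 0.2) [ 0.647   0.3298 -1.0797  1.9852  0.3411  1.0231  2.5496]
3.141592653589793 (0.46, 0, 0.2) [ 0.875   0.3002 -1.0797  2.0087  0.3129  1.0106  2.7859]
```

Run:
```python
from h import *
import pickle
np.set_printoptions(precision=4,suppress=True)
robot.goto_joints([-0.2,0.42,0,1.6,0,1.11,1.3])
D={}
for k,p in dict(C=(.55,.05,.22),B=(.56,.16,.22),A=(.57,.27,.22)).items():
    robot.move_ptp(p,down(np.pi/2)); robot.pause(.2)
    i=robot.camera_info("wrist"); im=robot.grab_frame("wrist"); D[k]=i
    cv2.imwrite(f"pics/w{k}.png",im[:,:,::-1])
    s=robot.get_state();print(k,s["time"],s["qpos"],s["ee_pos"])
pickle.dump(D,open("D.pkl","wb"))
```

```text
C 3.725 [-0.1414  0.2935 -0.0067  1.8008  0.0021  1.0473  1.4223] [0.5505 0.0504 0.2199]
B 4.4917 [-0.2846  0.3465 -0.0564  1.7268  0.0221  1.0689  1.221 ] [0.5602 0.159  0.2201]
A 5.2583 [-0.4207  0.4329 -0.0923  1.6011  0.0436  1.1094  1.0452] [0.5703 0.2689 0.2202]
```

View pics/wA.png

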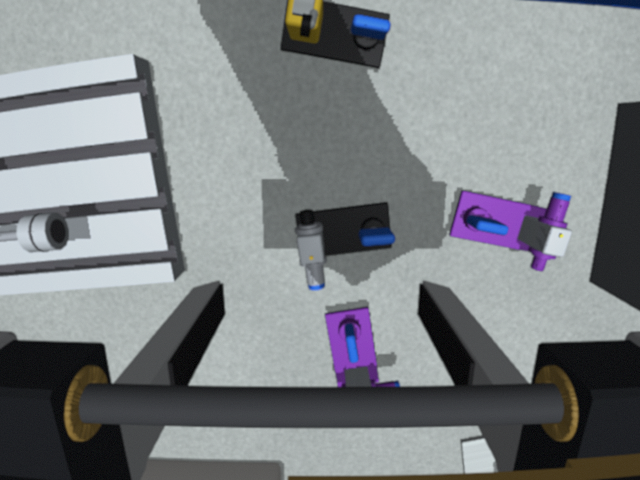

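View pics/wB.png

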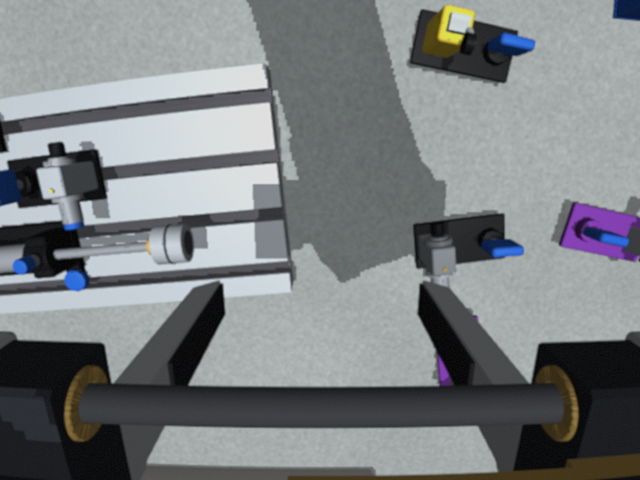

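View pics/wC.png

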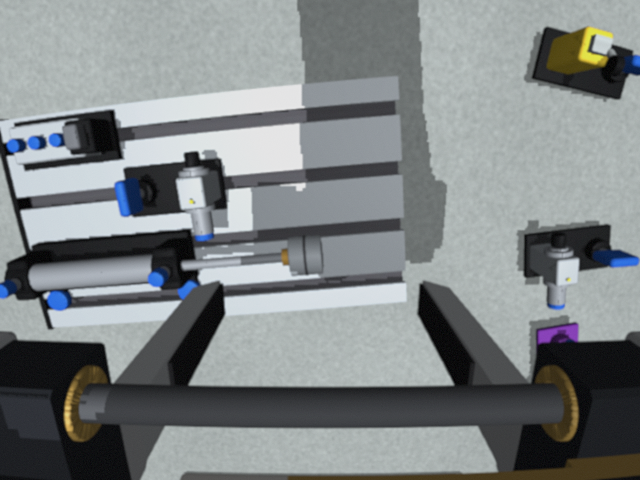

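Wrist views: A shows the prox (silver bracket at (312,240), wing at (377,238)), with purple ones at (510,230) and (350,345), and the limit switch at (335,30). C shows the rear sensor at (180,188) in the third slot from the bottom, its open mouth at about (402,170), and the cam at (308,255). Now a close crop to check and measure.

Run:
```python
import cv2,numpy as np
def crop(n,x0,y0,w,h,s):
    im=cv2.imread(f"pics/w{n}.png")[y0:y0+h,x0:x0+w]
    im=cv2.resize(im,None,fx=s,fy=s,interpolation=cv2.INTER_CUBIC)
    for x in range((x0+19)//20*20,x0+w,20):
        cv2.line(im,((x-x0)*s,0),((x-x0)*s,8),(0,0,255),1);cv2.putText(im,str(x),((x-x0)*s+2,12),0,.4,(0,0,255),1)
    for y in range((y0+19)//20*20,y0+h,20):
        cv2.line(im,(0,(y-y0)*s),(8,(y-y0)*s),(0,0,255),1);cv2.putText(im,str(y),(10,(y-y0)*s+4),0,.4,(0,0,255),1)
    return im
a=crop("A",280,190,130,110,3); b=crop("C",505,210,133,110,3); c=crop("C",270,145,145,145,3)[:435,:390]; d=crop("B",150,145,145,90,2)
W=np.zeros((600,800,3),np.uint8)
W[:330,:390]=a; W[:330,400:799]=b
c=crop("C",270,150,140,135,2);d=crop("B",150,140,150,130,2)
W[330:600,:280]=c;W[330:590,400:700]=d
cv2.imwrite("pics/m1.png",W)
```

```text
(no output)
```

View pics/m1.png

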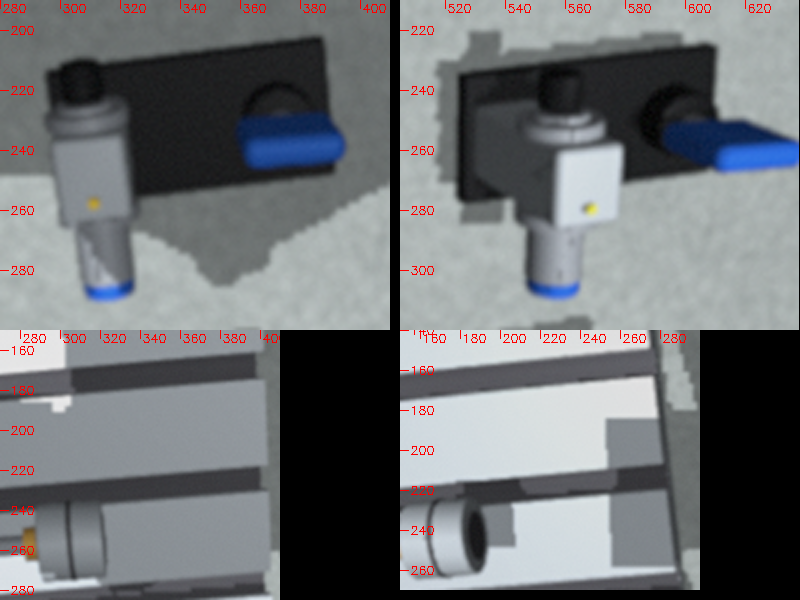

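Run:
```python
from h import *
import pickle
np.set_printoptions(precision=4,suppress=True)
D=pickle.load(open("D.pkl","rb"));A,B,C=D["A"],D["B"],D["C"]
print("bracket top",tri((A,(311.2,249.9)),(C,(567.8,271.5))))
print("base TL",tri((A,(296,213.7)),(C,(524.3,234.3))),"TR",tri((A,(387.3,202.7)),(C,(610,225))))
a=[onz(A,p,.021) for p in((296,213.7),(387.3,202.7),(391,247.3))]
c=[onz(C,p,.021) for p in((524.3,234.3),(610,225),(524.7,277.7))]
print(a,c)
for p in (a,c): print("yaw",np.degrees(np.arctan2(-(p[1]-p[0])[0],(p[1]-p[0])[1])),np.linalg.norm(p[1]-p[0]))
print("centers",(a[0]+a[2])/2,(c[1]+c[2])/2)
# plate
def scan(n,info,cols,r0,r1):
    g=cv2.GaussianBlur(cv2.imread(f"pics/w{n}.png",0),(3,3),0).astype(float)
    out=[]
    for x in cols:
        v=g[r0:r1,x]; d=np.diff(v); i=d[:].argmin(); j=d.argmax()
        sub=lambda k,s:k+.5+(0 if k in(0,len(d)-1) else .5*(s*d[k-1]-s*d[k+1])/(s*d[k-1]-2*s*d[k]+s*d[k+1]+1e-9))
        out.append((onz(info,(x,r0+sub(i,-1)),.032),onz(info,(x,r0+sub(j,1)),.032)))
    return out
for n,info,cols,segs in (("C",C,range(320,392,6),{-75:(lambda x:(92,128)),-25:(lambda x:(152,192)),25:(lambda x:(215,250))}),("B",B,range(200,268,6),{-75:(lambda x:(80,122)),-25:(lambda x:(142,180)),25:(lambda x:(205,240))})):
    for sx,f in segs.items():
        o=scan(n,info,cols,*f(0)); m=np.array([(p+q)/2 for p,q in o]);w=np.array([abs(q[0]-p[0]) for p,q in o])*1000
        k=np.polyfit(m[:,1],m[:,0],1); print(n,sx,"slope",k[0],"x at y=.12",np.polyval(k,.12),"width",np.median(w),"rms",np.std(m[:,0]-np.polyval(k,m[:,1])))
    g=cv2.imread(f"pics/w{n}.png",0).astype(int)
for nm,i,pts in (("C",C,((402,175),(399,161))),("B",B,((277.5,163),(275,149.5)))):
    print(nm,"mouth",[onz(i,p,.032) for p in pts])
print("mouth tri",tri((C,(402,175)),(B,(277.5,163))),tri((C,(399,161)),(B,(275,149.5))))
print("cam C L,R top",onz(C,(290,255),.086),onz(C,(321,258),.07),onz(C,(319,255),.086))
print("cam front",tri((C,(321,257)),(B,(189.5,243.5))),onz(B,(189.5,243.5),.07))
```

```text
bracket top (array([0.5845, 0.2611, 0.0688]), np.float64(0.18284536057119827))
base TL (array([0.5652, 0.2459, 0.0158]), np.float64(0.10179455804470718)) TR (array([0.5543, 0.3295, 0.0206]), np.float64(0.07809401272323478))
[array([0.5642, 0.2462, 0.021 ]), array([0.5542, 0.3294, 0.021 ]), array([0.5964, 0.3346, 0.021 ])] [array([0.5638, 0.2432, 0.021 ]), array([0.5543, 0.3292, 0.021 ]), array([0.6074, 0.2497, 0.021 ])]
yaw 6.881779032050004 0.08375485137545531
yaw 6.247649575375514 0.08650772340025041
centers [0.5803 0.2904 0.021 ] [0.5809 0.2894 0.021 ]
C -75 slope -0.08554668082810414 x at y=.12 0.4510308449692868 width 11.68975857083654 rms 2.8757309699232655e-05
C -25 slope -0.08738821712771326 x at y=.12 0.5012687280646024 width 11.5851319996971 rms 2.5174587860908176e-05
C 25 slope -0.0859563651817565 x at y=.12 0.5516187774184675 width 11.456583825567247 rms 4.5911855289294725e-05
B -75 slope -0.08738380850711361 x at y=.12 0.45086189043840047 width 11.67072328641025 rms 4.30968899445621e-05
B -25 slope -0.08758950007052693 x at y=.12 0.501211051858965 width 11.703987189025433 rms 4.537915947454823e-05
B 25 slope -0.08620943702045171 x at y=.12 0.5514878272606606 width 11.482190512438207 rms 3.502071601360785e-05
C mouth [array([0.5081, 0.1211, 0.032 ]), array([0.4961, 0.118 , 0.032 ])]
B mouth [array([0.5074, 0.122 , 0.032 ]), array([0.496 , 0.1202, 0.032 ])]
mouth tri (array([0.508 , 0.1217, 0.0293]), np.float64(0.36224652856897727)) (array([0.4965, 0.1194, 0.0248]), np.float64(0.13900280939641238))
cam C L,R top [0.564 0.027 0.086] [0.5714 0.0508 0.07  ] [0.564  0.0493 0.086 ]
cam front (array([0.5707, 0.051 , 0.066 ]), np.float64(1.0397407065425048)) [0.5686 0.0525 0.07  ]
```

```bash
cat >> h.py <<'E'
TH=np.radians(4.95); U=np.array([-np.sin(TH),np.cos(TH),0])
def S(s,z,dx=0):  # point on slot line, s along +y from mouth
    return np.array([.5012-.0869*.0005,.1205,0])+U*s+np.array([U[1],-U[0],0])*dx+np.array([0,0,z])
RS=down(np.pi/2+TH)
E
python3 - <<'E'
from h import *
import pickle
np.set_printoptions(precision=4,suppress=True)
robot.gripper_to(.042)
R=down(np.radians(96.5))
robot.move_ptp((.5843,.2607,.14),R)
print(robot.move_linear((.5843,.2607,.0585),.1,threshold=8), robot.get_state()["ee_pos"])
robot.gripper_to(.0)
s=robot.get_state();print(s["opening"],s["force"])
robot.move_linear((.5843,.2607,.125),.12)
robot.move_linear(tuple(S(.032,.125)),.15,frame=RS)
robot.move_linear(tuple(S(.032,.085)),.1)
robot.pause(.2)
i=robot.camera_info("wrist");im=robot.grab_frame("wrist");cv2.imwrite("pics/g1.png",im[:,:,::-1]);pickle.dump(i,open("g1.pkl","wb"))
s=robot.get_state();print(s["time"],s["opening"],s["force"],s["ee_pos"],S(.032,.085),s["qpos"])
E
```

```text
False [0.5847 0.2609 0.0592]
0.019230181676626334 [-0.514  -0.9341  3.9497]
10.6333 0.019622653883406668 [-0.1482 -0.6105 -2.9182] [0.4987 0.1525 0.0855] [0.4984 0.1524 0.085 ] [-0.2802  0.4205 -0.0914  1.9817  0.0553  0.7408  1.2527]
```

View pics/g1.png

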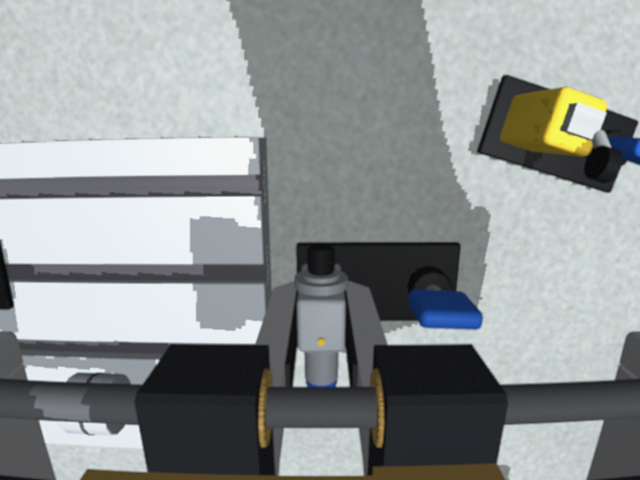

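Run:
```python
from h import *
import pickle
np.set_printoptions(precision=4,suppress=True)
i=pickle.load(open("g1.pkl","rb")); g=cv2.GaussianBlur(cv2.imread("pics/g1.png",0),(3,3),0).astype(float)
V=np.array([U[1],-U[0],0]); O=S(0,0)
def edge(x,r0,r1,sg):
    d=sg*np.diff(g[r0:r1,x]);k=d.argmax();o=0
    if 0<k<len(d)-1:o=.5*(d[k-1]-d[k+1])/(d[k-1]-2*d[k]+d[k+1]-1e-9)
    return r0+k+.5+o
def lat(x,r,z): return (onz(i,(x,r),z)-O-[0,0,z])@V*1000
def s(x,r,z): return (onz(i,(x,r),z)-O-[0,0,z])@U*1000
a=[lat(x,edge(x,236,250,-1),.0473) for x in (345,355,365,375,385,395,440,450)]
print("far",a,[s(x,243,.0473) for x in(298,459)])
b=[lat(x,edge(x,310,332,1),.0473) for x in (388,393,398,403,408)];print("near",b)
for x in (60,100,140,180,220,250): print("slot",s(x,272,.032),lat(x,edge(x,256,272,-1),.032),lat(x,edge(x,272,292,1),.032))
print("end",s(266,250,.032),s(268,290,.032))
```

```text
far [np.float64(-22.642262383719167), np.float64(-22.609343336105425), np.float64(-22.60965356604859), np.float64(-22.60304346135657), np.float64(-22.60348917946991), np.float64(-22.62675116242496), np.float64(-22.664909409417497), np.float64(-22.66238541536904)] [np.float64(20.531369096885655), np.float64(104.23966233820109)]
near [np.float64(21.847963307917635), np.float64(21.89997878174922), np.float64(21.879045728676786), np.float64(21.893557542811866), np.float64(21.8379228992993)]
slot -120.97499668887976 -5.451728206283317 6.052404812597519
slot -96.03307824354924 -5.453767819909484 6.072068063237199
slot -71.86613155604473 -5.560209194458728 6.108562388565753
slot -48.277061307909 -5.532082816721667 5.913148437688124
slot -25.106675318255782 -5.57583836385951 6.082884854314222
slot -7.921863723732988 -5.594957095002672 6.129722638105513
end 1.6871532435303007 1.9241598518008072
```

Run:
```python
from h import *
import pickle
np.set_printoptions(precision=4,suppress=True)
dx=.0006
robot.move_linear(tuple(S(.032,.0774,dx)),.05)
print(robot.move_linear(tuple(S(-.01,.0774,dx)),.04,threshold=8)); s=robot.get_state();print(s["time"],s["ee_pos"]-S(-.01,.0774,dx),s["force"])
if abs(s["ee_pos"][1]-S(-.01,0)[1])<.003:
    print(robot.move_linear(tuple(S(-.080,.0774,dx)),.06,threshold=10)); robot.pause(.2);s=robot.get_state();print(s["time"],s["ee_pos"]-S(-.08,.0774,dx),s["force"],s["opening"])
i=robot.camera_info("wrist");im=robot.grab_frame("wrist");cv2.imwrite("pics/g2.png",im[:,:,::-1]);pickle.dump(i,open("g2.pkl","wb"))
```

```text
False
12.1333 [-0.      0.0003  0.    ] [-0.2823 -0.1637 -1.8087]
False
13.65 [-0.      0.0003  0.    ] [ 0.1725 -0.3275 -2.6469] 0.019859111582748896
```

View pics/g2.png

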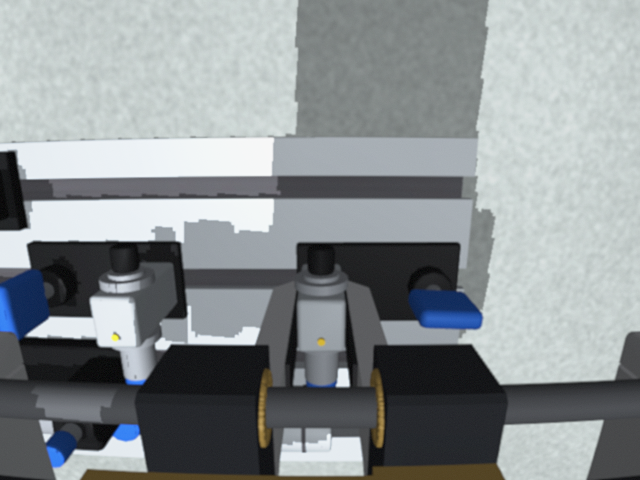

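Run:
```python
from h import *
import pickle
np.set_printoptions(precision=4,suppress=True)
dx=.0006
print(robot.move_linear(tuple(S(-.0878,.0774,dx)),.04,threshold=10))
print(robot.move_linear(tuple(S(-.0878,.0760,dx)),.03,threshold=6)); s=robot.get_state();print(s["ee_pos"]-S(-.0878,.076,dx),s["force"])
robot.gripper_to(.042)
robot.move_linear(tuple(S(-.0878,.14,dx)),.15)
D={}
for k,p in dict(P=S(-.075,.2,-.03),Q=S(-.1,.2,-.03)).items():
    robot.move_linear(tuple(p),.2);robot.pause(.15)
    D[k]=robot.camera_info("wrist");im=robot.grab_frame("wrist");cv2.imwrite(f"pics/{k}.png",im[:,:,::-1])
pickle.dump(D,open("pq.pkl","wb"))
im=cv2.imread("pics/P.png");q=cv2.imread("pics/Q.png")
uv=proj(D["P"],S(-.0878,.075,.045)).ravel().astype(int); uq=proj(D["Q"],S(-.0878,.075,.045)).ravel().astype(int);print(uv,uq,robot.get_state()["time"])
W=[]
for m,(u,v) in ((im,uv),(q,uq)):
    x0,y0=u-65,v-95
    c=cv2.resize(m[y0:y0+150,x0:x0+133],None,fx=3,fy=3,interpolation=cv2.INTER_CUBIC)
    for x in range((x0+19)//20*20,x0+133,20): cv2.putText(c,"|"+str(x),((x-x0)*3,10),0,.4,(0,0,255),1)
    for y in range((y0+19)//20*20,y0+150,20): cv2.putText(c,"-"+str(y),(0,(y-y0)*3+4),0,.4,(0,0,255),1)
    W.append(c)
cv2.imwrite("pics/m2.png",np.hstack(W))
print(x0,y0)
```

```text
False
False
[ 0.      0.0001 -0.    ] [ 1.282  -0.0625 -1.2361]
[304 334] [335 333] 16.5917
270 238
```

View pics/m2.png

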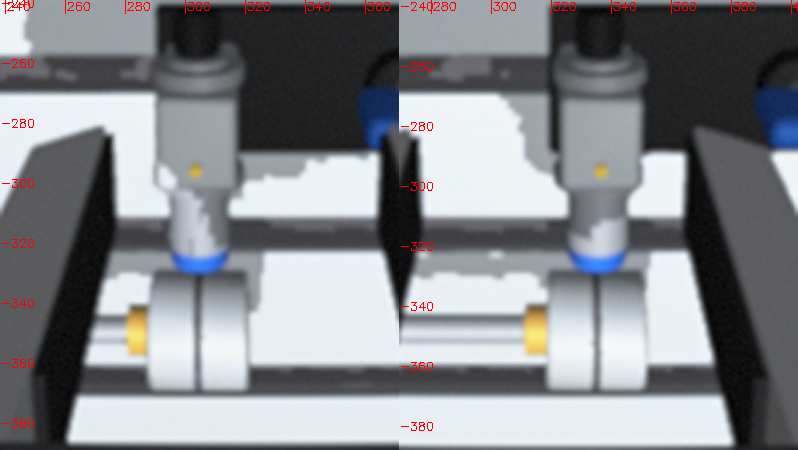

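Run:
```python
from h import *
import pickle
D=pickle.load(open("pq.pkl","rb"));O=S(0,0)
for k,x0,y0 in(("P",239,239),("Q",270,238)):
    im=cv2.imread(f"pics/{k}.png");h=cv2.cvtColor(im,cv2.COLOR_BGR2HSV)
    sub=h[y0+70:y0+95,x0+50:x0+85];m=(cv2.inRange(sub,(100,120,120),(125,255,255))>0)
    ys,xs=np.nonzero(m);bx=(x0+50+xs.min()+x0+50+xs.max())/2;by=y0+70+ys.mean()
    g=cv2.GaussianBlur(im,(3,3),0)[:,:,1].astype(float)
    r=range(y0+97,y0+125,4);seam=[]
    for y in r:
        v=g[y,x0+58:x0+76];seam.append(x0+58+v.argmin())
    sx=np.mean(seam)
    f=lambda uv,z:(onz(D[k],uv,z)-O)@U*1000
    print(k,"face px",bx,by,"s",f((bx,by),.070),"seam px",sx,[round(f((sx,y0+100),z),2) for z in(.086,.08)],"cam edges mid",[round((f((x0+(149 if k=='P' else 148)/3,y0+110),z)+f((x0+248/3,y0+110),z))/2,2) for z in (.086,.07)])
```

```text
P face px 305.5 326.70652173913044 s -87.27116721136285 seam px 304.14285714285717 [np.float64(-87.76), np.float64(-88.03)] cam edges mid [np.float64(-87.09), np.float64(-87.79)]
Q face px 335.5 325.4945054945055 s -87.52677695191397 seam px 335.57142857142856 [np.float64(-88.02), np.float64(-87.77)] cam edges mid [np.float64(-87.58), np.float64(-86.89)]
```

Seating is within about 0.5 mm of the cam middle (face s ≈ -87.4, cam ≈ -87.5 mm). Next is the clamp.

Run:
```python
from h import *
import pickle
np.set_printoptions(precision=4,suppress=True)
p=lambda z:tuple(S(-.0315,z,.0003))
robot.move_ptp(p(.15),down(TH-.07))
print(robot.move_linear(p(.0745),.1,threshold=8))
robot.gripper_to(0.);s=robot.get_state();print(s["time"],s["opening"],s["force"],s["moment"],s["ee_pos"]-p(.0745))
for a in (.4,.8,1.2,1.45,1.57,1.61):
    robot.move_linear(p(.0745),.05,frame=down(TH-a));s=robot.get_state();print(a,s["time"],s["force"],s["moment"],s["opening"],s["qpos"][6])
pickle.dump(0,open("x","wb"))
```

```text
False
19.7 0.00897808198120108 [-0.3902  0.2708  2.6673] [-0.0566 -0.0235 -0.0961] [ 0.0001 -0.      0.0001]
0.4 20.1833 [2.2717 0.0527 1.6129] [-0.1286 -0.7503  0.0489] 0.008825003431280837 -0.4455393258089365
0.8 20.7333 [3.4168 0.275  2.0983] [-0.1346 -0.7689 -0.0226] 0.008765874142796545 -0.7887428785025584
1.2 21.2833 [3.0417 0.2246 5.2635] [-0.169  -0.5933 -0.0591] 0.008922972390408167 -1.130288507565156
1.45 21.6833 [ 0.9493 -0.6231  6.5229] [-0.2177 -0.3134 -0.145 ] 0.00859805248992053 -1.3433269938167827
1.57 21.95 [ 2.7699 -0.9693  6.3389] [-0.2357 -0.4145 -0.0344] 0.008739875304311586 -1.4445698808579355
1.61 22.2 [ 1.1554 -1.3852  5.7589] [-0.2145 -0.4265  0.2062] 0.009133487145914353 -1.4781809213207882
```

Run:
```python
from h import *
import pickle
np.set_printoptions(precision=4,suppress=True)
p=lambda z:tuple(S(-.0315,z,.0003))
def rep(a):
    robot.pause(.15);s=robot.get_state();y=s["tool_rot"][:,1];print(a,"act",TH-np.arctan2(y[1],y[0]),s["force"],s["moment"],s["opening"],(s["ee_pos"]-p(.0745)))
rep(1.61)
for a in (1.65,1.69):
    robot.move_linear(p(.0745),.05,frame=down(TH-a)); rep(a)
robot.gripper_to(.034)
rep("open")
robot.move_linear(p(.15),.15)
D={}
for k,q in dict(P2=S(-.075,.2,-.03),Q2=S(-.1,.2,-.03)).items():
    robot.move_ptp(tuple(q),RS) if k=="P2" else robot.move_linear(tuple(q),.2)
    robot.pause(.15)
    D[k]=robot.camera_info("wrist");im=robot.grab_frame("wrist");cv2.imwrite(f"pics/{k}.png",im[:,:,::-1])
pickle.dump(D,open("pq2.pkl","wb"))
a,b=[cv2.imread(f"pics/{k}.png")[215:395,230:430] for k in("P2","Q2")]
cv2.imwrite("pics/m3.png",np.hstack([cv2.resize(x,(400,360),interpolation=cv2.INTER_CUBIC) for x in (a,b)]));print(robot.get_state()["time"])
```

```text
1.61 act 1.6060265475791269 [ 2.4607 -0.38    6.3407] [-0.2535 -0.4462  0.1891] 0.00898604752369103 [-0.     -0.0001  0.0001]
1.65 act 1.646104878002823 [ 2.689  -1.4077  5.5009] [-0.2626 -0.4215  0.4687] 0.00945232894233807 [-0.     -0.0001  0.0001]
1.69 act 1.6859065066261738 [ 0.932  -1.1604  5.8637] [-0.2927 -0.4363  0.5632] 0.009652211645165996 [-0.0001 -0.0001  0.0001]
open act 1.6899545752628418 [-0.0817 -0.6596  0.8539] [0.063 0.045 0.003] 0.03406563483605235 [-0. -0. -0.]
27.6833
```

View pics/m3.png

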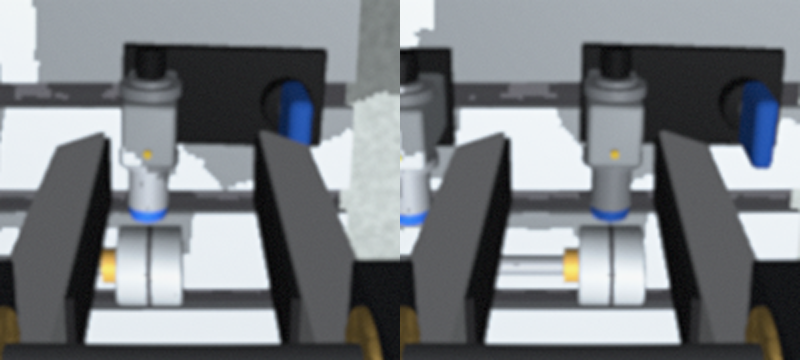

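Run:
```python
from h import *
import pickle
D=pickle.load(open("pq2.pkl","rb"));O=S(0,0);V=np.array([U[1],-U[0],0])
for k in("P2","Q2"):
    im=cv2.imread(f"pics/{k}.png");h=cv2.cvtColor(im,cv2.COLOR_BGR2HSV)
    X0=285 if k=="P2" else 320
    sub=h[312:330,X0:X0+35];m=cv2.inRange(sub,(100,120,80),(125,255,255))>0
    ys,xs=np.nonzero(m);bx=X0+(xs.min()+xs.max())/2;by=312+ys.mean()
    g=cv2.GaussianBlur(im,(3,3),0)[:,:,1].astype(float)
    sx=np.mean([X0+8+g[y,X0+8:X0+30].argmin() for y in range(332,360,4)])
    f=lambda uv,z:(onz(D[k],uv,z)-O)@U*1000
    x1=310 if k=="P2" else 345; pts=[]
    for x in range(x1,x1+70,7):
        r=228+np.diff(g[228:246,x]).argmin()+.5; q=onz(D[k],(x,r),.038)-O; pts.append((q@U,q@V))
    pts=np.array(pts);sl=np.polyfit(pts[:,0],pts[:,1],1)[0]
    print(k,(bx,by),"face s",f((bx,by),.070),"seam",sx,f((sx,340),.086),"base yaw deg",np.degrees(np.arctan(sl)),"lat edge",pts[:,1].mean()*1000)
```

```text
P2 (np.float64(303.0), np.float64(322.4698795180723)) face s -88.89531755086492 seam 304.0 -87.55633382572057 base yaw deg 1.9240157689827642 lat edge -23.459535355157723
Q2 (np.float64(334.5), np.float64(322.06944444444446)) face s -88.29560838970794 seam 335.14285714285717 -88.26101812175722 base yaw deg 1.8780836045923783 lat edge -23.37040787125248
```

The clamp is at its stop: the moment rose and the wing lies across the slot. The face is within about 1 mm of the cam middle, the cam hasn't moved, and the carrier's small yaw is within the slot play. Handing in.

Run:
```python
from h import *
robot.sign_off()
```

```text
the job is handed in; nothing more can be done
```

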